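# Hold a jam jar fast in the ratchet jar clamp

## Task

The lid of the dark purple plum jam jar (the one with the white lid in the front row of three) is stuck: stand that jar upright on the wooden jar clamp between its two rubber vee jaws and let go of it. Then pump the clamp's trigger towards its handle, letting it spring right back each time, until the moving jaw presses the jar firmly home in the fixed jaw; stop there, before the jaw's spring is squeezed flat and the glass cracks, and finish still holding the trigger squeezed, so that I can twist the lid off. Move the jaw by the trigger alone, and leave the orange and the yellow jar beside it where they stand.

Things in the scene. Friction and masses are not known exactly. Their poses are not given: they have to be found in the camera images.
- jar_plum_mid (a point): centre (half-way up) of the plum jam jar to be clamped: round, dark purple, white lid, 66 mm across, 88 mm tall, about 0.3 kg; its z axis is the jar's axis
- jar_apricot_mid (a point): centre of a bystander jar: orange, gold lid, 66 mm across, 88 mm tall
- jar_curd_mid (a point): centre of a bystander jar: yellow, white lid, 68 mm across, 70 mm tall
- vice: the jar clamp, fixed to the worktop: beech board 352 x 116 x 18 mm; at one end a metal ratchet casing (26 mm wide, 108 mm high, x = -100 to -14 mm) with handle and trigger standing up, at the other a fixed rubber vee jaw. Origin on the worktop below the board; z up, x along the board in the pressing direction, from handle to fixed jaw; jaws, casing and grips lie on its middle line y = 0
- jar_place (a point): point on the cork disc (its top is 20 mm above the worktop) between the jaws where the jar can be set down, on the clamp's middle line. A jar pushed fully home in the fixed jaw has its axis 10 mm farther on in x (x = 114 mm in the clamp's frame). Both jaws reach from 30 to 70 mm above the worktop
- handle_back (a point): middle of the back face of the fixed handle (the face away from the jaws), at the height to squeeze, 149 mm above the worktop, at x = -91 mm in the clamp's frame; the handle is 18 mm deep along x, 24 mm wide, and reaches 178 mm above the worktop
- trigger_front (a point): middle of the front face of the trigger (the face towards the jaws), at the height to squeeze; the trigger is 12 mm deep, 18 mm wide, its top about 165 mm above the worktop. Back of the handle to front of the trigger: about 59 mm at rest, 42 mm fully squeezed; the handle does not give
- trigger_swing (a joint): swing of the trigger towards the handle: 0 at rest, 0.30 rad fully squeezed, at its stop. A spring (3 to 6 N at the grip) brings it back. Each full squeeze drives the moving jaw 6 mm on (the first may give less); let the trigger spring right back to take the next tooth. The ratchet then keeps the jaw there, less 2 mm of play; squeezes under nine tenths may gain nothing
- rod_travel (a joint): travel of the toothed rod that carries the moving jaw, m; 0 fully back, starts between 0 and 0.020. The moving jaw meets a jar that is home in the fixed jaw at 0.043
- pad_spring (a joint): how far the spring behind the moving jaw is squeezed, m: 0 free, 0.014 flat. It gives 1.3 N per mm; about six tenths of the jaw's force is felt at the trigger on top of the trigger's own spring. From 3.5 mm on the jar is held firmly; up to 12 mm is safe; squeezed flat, the force shoots up and the jar cracks (over 20 N)
- trigger: the trigger itself; origin on its pivot, 92 mm above the worktop
- rod: the toothed rod with the moving jaw on its front end, 55 mm above the worktop; not to be pushed by hand
- pad: the moving rubber vee jaw with its metal back, sprung on the rod's front end
- jar_plum: the plum jar as a whole; origin at the centre of its underside
Things that resemble listed ones, but are neither listed nor needed, are in the scene too. Leave any pink or turquoise look-alike of the jar_plum alone.

How it is judged:
On the way, in this order (a step that is already met when the one before it is completed fails the run):
1. the plum jar stands upright between the jaws, let go (x of jar_plum_mid in the frame of vice between 0.084 and 0.12 m and y of jar_plum_mid in the frame of vice between -0.015 and 0.015 m and z of jar_plum_mid in the frame of vice between 0.06 and 0.068 m and angle between jar_plum_mid's own z axis and vertical below 0.08 rad and contact force between the fingers and jar_plum below 0.1 N and contact force between pad and jar_plum below 0.5 N), for 0.2 s.
2. the moving jaw, driven by the trigger, has met the jar (contact force between pad and jar_plum above 0.5 N and value of joint trigger_swing above 0.05 rad), for 0.05 s.
At the end, for the whole second after the job is handed in: The plum jar stands upright on the cork, home in the fixed jaw (axis within 5 mm along and 6 mm across), not touched by the fingers; the moving jaw presses it with 3.5 to 18 N; the fingers still hold the trigger at least 0.05 rad squeezed (x of jar_plum_mid in the frame of vice between 0.109 and 0.119 m and y of jar_plum_mid in the frame of vice between -0.006 and 0.006 m and z of jar_plum_mid in the frame of vice between 0.06 and 0.068 m and angle between jar_plum_mid's own z axis and vertical below 0.08 rad and contact force between the fingers and jar_plum below 0.1 N and contact force between pad and jar_plum between 3.5 and 18 N and value of joint trigger_swing above 0.05 rad and contact force between the fingers and trigger above 1.5 N and linear speed of jar_plum below 0.02 m/s); the arm keeps its last pose, push and grip.
It fails at once if the jar is cracked: the moving jaw presses it with more than 20 N (contact force between pad and jar_plum above 20 N).
It fails at once if the rod or the moving jaw is pushed by hand instead of by the trigger (over 5 N) (contact force between any of the fingers, the arm and rod above 5 N).
It fails at once if another jar is moved by more than 20 mm (distance of any of jar_apricot_mid, jar_curd_mid from where it was at the start of the episode above 0.02 m).
It also fails if it takes over 58 s, if anything falls off the work surface, if the arm or the gripper's body presses on something with over 40 N, if the wrist force passes 120 N, or if a joint passes its speed limit or range.

## Robot

A 6-joint arm with a two-finger parallel gripper is mounted at the origin on a cart in front of the work surface, level with it; the furniture and walls round the work are solid. World frame = base frame: x ahead of the robot, y to its left, z up, the work surface at z = 0. Lengths are in m, angles in rad, forces in N, time in s.
With the tool pointing down it reaches from about 0.3 to 0.775 m from the base axis. Payload 14.6 kg.
Tool frame: the origin (TCP) lies midway between the tips of the shut fingers; the grasp point (between the pads) lies 19 mm behind it (ctrl.tcp_to_grasp is the distance from the TCP to the grasp point, in m); x points along the fingers, y is the direction in which the jaws open and shut, and the axes are right-handed (so a half turn about x gives the same grasp; the last joint's range is limited). The gripper opens to 94 mm and grips with 3 to 60 N. Pads are 16 mm wide; open, the fingers measure 119 mm over their backs; the gripper's body (75 mm by 177 mm) begins 78 mm behind the grasp point.
Start: joints at [1.083, 0.3, 1.521, -0, 1.321, -0.067], TCP at [0.225, 0.502, 0.185] pointing down, gripper open.
Joint ranges: [-3.03, 3.03], [-0.79, 2.21], [0.23, 2.52], [-1.04, 4.18], [0, 3.07], [-2.55, 2.55]. Speed limits (rad/s): [2.22, 2.22, 2.57, 3.14, 3.14, 3.14].

## Interface

Orientations are given as [roll, pitch, yaw] about the fixed x, y, z axes, in that order (R = Rz(yaw) Ry(pitch) Rx(roll)).
In Python, from station import ctrl gives the robot as it stands.
- The arm moves only by the tool jog_arm, never from a script. Its argument "rows" is one flat list of numbers, 7 for each row, row after row: the shift along the world's x, y, z in m, then the turn, a rotation vector about the world's x, y, z in degrees, then the closure, from 0 (fully open) to 1 (shut). A call has 1 to 8 rows; each row shifts and turns the commanded pose from where the row before left it; what a row does not reach is not made up. A row lasts 1/12 s, in which the tool goes at most 41.7 mm and 7.16 degrees, less where a joint would pass 70% of its speed; a pose out of reach is approached as far as the arm can. A call with a gripper value outside its range is refused whole. The fingers move at their own pace and stop on an object; "squeeze" is the grip in N (left out, the last holds). Time passes only in rows, so rows that do not move let the fingers close. It gives the time, the measured TCP pose, the force and the opening at its end, in the units of the state.
- ctrl.get_obs(): the state, without advancing time (a new reading comes with each control period).
- ctrl.camera(name): name is "scene" or "top" or "wrist"; returns (picture, depth): 400x640x3 uint8, red, green, blue; 400x640 float32, m along the optical axis (not along the pixel's ray), 0 where there is no reading.
- ctrl.camera_model(name): a dict with "K" (3x3 intrinsics, pixels), "extrinsics" (4x4, takes a point from camera to world coordinates). Camera axes: x right, y down, z forward; pixel columns grow to the right and rows downward; lengths in m; the calibration is good to about 2 mm. A picture is of the moment at which its call begins: read the wrist's pose just before it. camera_model takes no time and is no camera call; for the wrist camera it gives the pose at the moment of the call.
- ctrl.hand_in(): hands the job in, once; it reports no verdict.
The state is a dict: "time_s": time; "qpos": joint angles; "joint_vel": joint speeds; "tau": joint torques, N m; "ee_pos": TCP position; "eef_rot": TCP orientation; "force": force on the tool from outside, world axes, zero at the start; "moment": the same for the moment, N m; "grip_width": finger opening in m.
Only numpy, scipy, OpenCV 4.12 (cv2) and the standard library are available. Lean on these libraries where they do the work, as an engineer would, in place of code of your own. Each camera call takes 0.05 s, during which the arm holds its last target.

## Working session

There is one attempt and no reset: what is moved stays moved. The work goes in short steps, Python scripts to look and compute and a tool call to move; the robot and the scene stay as the last step left them, time stands still between calls to the robot, and variables do not carry over. Pictures are saved under pics/ and viewed, and the job is handed in when it is done.

Besides the shell and the picture viewer there is one more tool, called after "Request:" as a command line: name --argument value ..., lists and objects as JSON in quotes. jog_arm: Moves the arm, as the interface text tells. Its arguments: {"type":"object","properties":{"rows":{"type":"array"},"squeeze":{"type":"number"}},"required":["rows"]}

```bash
ls; mkdir -p pics; python3 - <<'E'
from station import ctrl
import cv2,numpy as np
for n in ("scene","top","wrist"):
    m=ctrl.camera_model(n)
    p,d=ctrl.camera(n); cv2.imwrite(f"pics/{n}0.png",p[:,:,::-1]); np.savez(f"pics/{n}0.npz",p=p,d=d,K=m["K"],E=m["extrinsics"])
    print(n,np.round(m["K"],1).tolist(),np.round(m["extrinsics"],3).tolist())
print(ctrl.get_obs())
E
```

```text
pics
scene [[427.4, 0.0, 319.3], [0.0, 427.4, 203.9], [0.0, 0.0, 1.0]] [[0.591, -0.407, 0.697, 0.038], [-0.807, -0.324, 0.494, -0.41], [0.025, -0.854, -0.519, 0.552], [0.0, 0.0, 0.0, 1.0]]
top [[382.6, 0.0, 323.0], [0.0, 382.6, 197.5], [0.0, 0.0, 1.0]] [[-0.002, -0.997, 0.072, 0.577], [-1.0, 0.0, -0.022, 0.001], [0.022, -0.072, -0.997, 0.945], [0.0, 0.0, 0.0, 1.0]]
wrist [[293.7, 0.0, 318.1], [0.0, 293.7, 203.2], [0.0, 0.0, 1.0]] [[0.409, 0.886, 0.218, 0.161], [0.912, -0.397, -0.099, 0.53], [-0.001, 0.239, -0.971, 0.384], [0.0, 0.0, 0.0, 1.0]]
{'time_s': 0.15, 'qpos': array([ 1.08337200e+00,  3.00313198e-01,  1.52147386e+00,  5.35895570e-06,
        1.32069960e+00, -6.65897838e-02]), 'joint_vel': array([ 0.00086229,  0.00048235, -0.00149859,  0.00059722, -0.00113103,
        0.00119108]), 'tau': array([-1.02823709e-03, -5.31958938e+01, -3.52818882e+01,  7.08572287e-02,
        2.35610950e-02, -9.34601576e-05]), 'ee_pos': array([0.22457371, 0.50180628, 0.18431831]), 'eef_rot': array([-1.64319254,  1.56990231, -2.06402841]), 'force': array([ 0.09162216, -0.29009054,  0.13945916]), 'moment': array([ 0.01532153,  0.00650158, -0.01644023]), 'grip_width': 0.09397491364149418}
```

View pics/scene0.png

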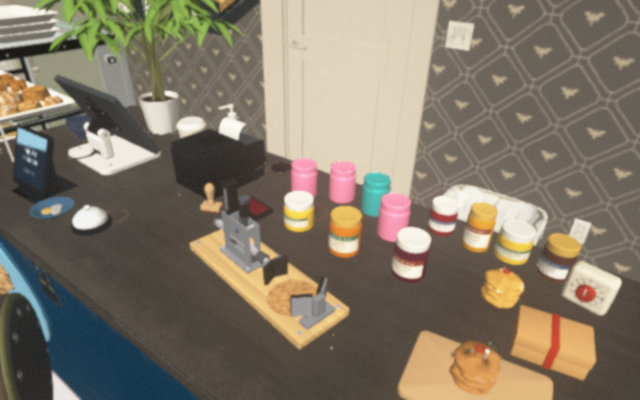

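View pics/top0.png

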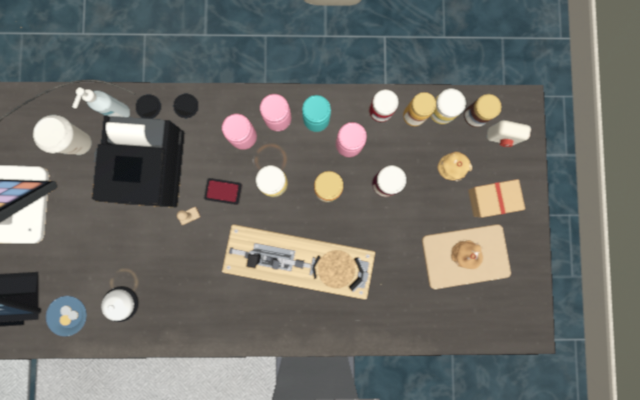

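View pics/wrist0.png

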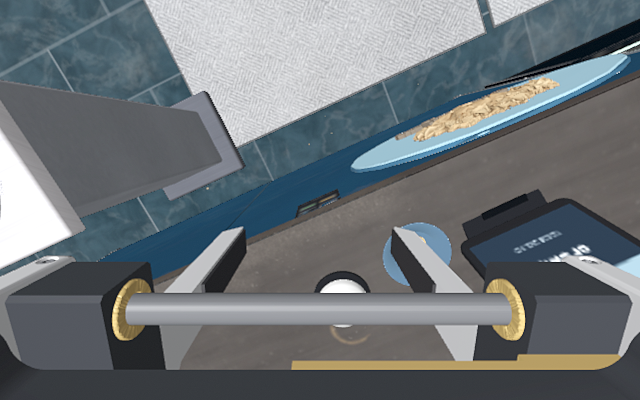

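```bash
cat > h.py <<'E'
import numpy as np,cv2
def ray(uv,K,E,z):
    uv=np.atleast_2d(uv).astype(float)
    r=np.c_[(uv[:,0]-K[0,2])/K[0,0],(uv[:,1]-K[1,2])/K[1,1],np.ones(len(uv))]@E[:3,:3].T
    o=E[:3,3]; return o+r*((z-o[2])/r[:,2])[:,None]
def proj(P,K,E):
    P=np.atleast_2d(P); c=(P-E[:3,3])@E[:3,:3]; q=c@K.T; return q[:,:2]/q[:,2:]
def cloud(d,K,E):
    v,u=np.mgrid[:d.shape[0],:d.shape[1]]
    c=np.stack([(u-K[0,2])/K[0,0]*d,(v-K[1,2])/K[1,1]*d,d],-1)
    return c@E[:3,:3].T+E[:3,3]
E
python3 - <<'E'
import numpy as np,cv2
from h import *
a=np.load("pics/top0.npz");p,d,K,E=a["p"],a["d"],a["K"],a["E"]
hsv=cv2.cvtColor(p,cv2.COLOR_RGB2HSV)
P=cloud(d,K,E)
print("depth valid",(d>0).mean(), "table z",P[300,450],P[180,390],P[186,328],P[181,271])
# board
m=((hsv[...,0]>8)&(hsv[...,0]<25)&(hsv[...,1]>60)&(hsv[...,2]>120)).astype(np.uint8)
m[:220]=0;m[300:]=0;m[:,:215]=0;m[:,380:]=0
m=cv2.morphologyEx(m,cv2.MORPH_CLOSE,np.ones((9,9)))
c=max(cv2.findContours(m,0,1)[0],key=cv2.contourArea)
w=ray(c[:,0],K,E,0.018)
R=cv2.minAreaRect((w[:,:2]*1000).astype(np.float32));print("board",R);print(cv2.boxPoints(R))
# jars: from depth
for name,(u,v),z,in (("plum",(390,180),.088),("apr",(328,186),.088),("curd",(271,181),.07)):
    q=P[v-25:v+25,u-25:u+25].reshape(-1,3); s=q[abs(q[:,2]-z)<.006]
    print(name,len(s),np.median(s[:,2]),(s.min(0)+s.max(0))/2,s.max(0)-s.min(0))
crop=p[90:310,200:440]; cv2.imwrite("pics/c1.png",cv2.resize(crop,None,fx=3,fy=2.7,interpolation=3)[:,:,::-1])
s=np.load("pics/scene0.npz")["p"][170:350,180:440];cv2.imwrite("pics/c2.png",cv2.resize(s,None,fx=3,fy=3,interpolation=3)[:,:,::-1])
E
```

```text
depth valid 0.99584765625 table z [ 0.3925011  -0.33044367 -0.00127678] [ 0.67791504 -0.16953222  0.08699071] [ 0.6641406  -0.02890515  0.08786234] [0.6776337  0.10145084 0.06857468]
board ((489.5160827636719, 39.712310791015625), (355.260009765625, 119.64736938476562), 79.080322265625)
[[ 397.12665 -123.36891]
 [ 514.60767 -146.03404]
 [ 581.9055   202.79353]
 [ 464.4245   225.45866]]
plum 598 0.08767322954466544 [ 0.67942898 -0.17338457  0.08747775] [0.06174932 0.06120538 0.01043305]
apr 596 0.08767004714209803 [ 0.66775686 -0.03021559  0.08761648] [0.06173792 0.06117548 0.0085905 ]
curd 618 0.06991081035210567 [0.681241   0.10257852 0.06963983] [0.06279904 0.06221603 0.01028495]
```

View pics/c1.png

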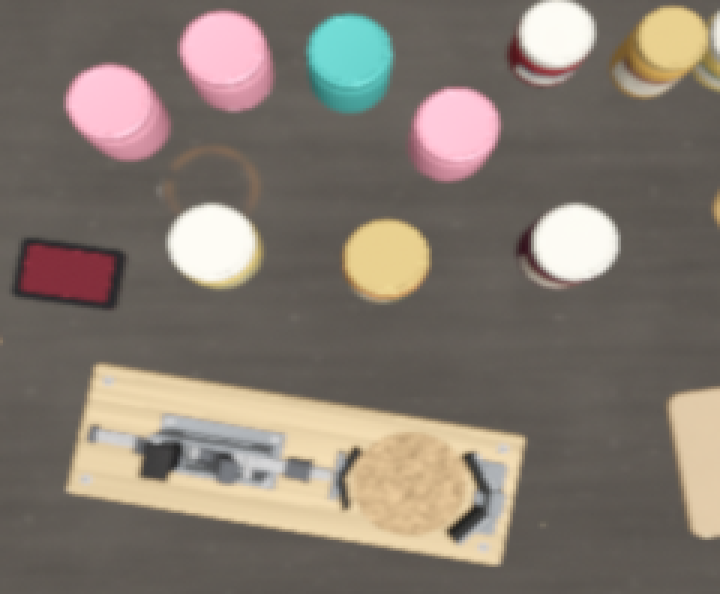

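View pics/c2.png

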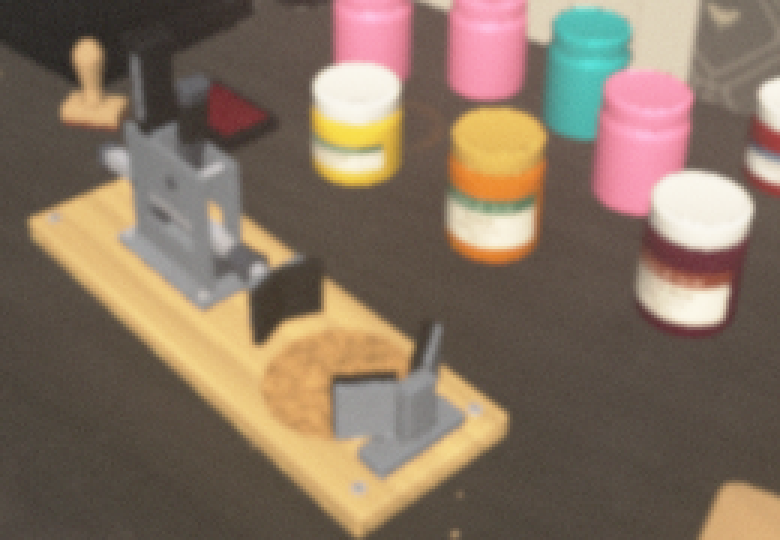

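```bash
python3 - <<'E'
import numpy as np,cv2
from h import *
th=np.deg2rad(-100.92); R=np.array([[np.cos(th),-np.sin(th)],[np.sin(th),np.cos(th)]])
c0=np.array([.4895,.0397])
for n in("top","scene"):
    a=np.load(f"pics/{n}0.npz");p,d,K,E=a["p"],a["d"],a["K"],a["E"]
    P=cloud(d,K,E);hs=cv2.cvtColor(p,cv2.COLOR_RGB2HSV)
    q=P.reshape(-1,3); L=np.c_[(q[:,:2]-c0)@R,q[:,2]]; 
    k=(abs(L[:,0])<.19)&(abs(L[:,1])<.07); h=hs.reshape(-1,3)[k];L=L[k]
    for lo,hi in((.172,.185),(.155,.172),(.112,.15),(.1,.112),(.06,.075),(.04,.06),(.024,.03)):
        s=L[(L[:,2]>lo)&(L[:,2]<hi)]
        # split by x clusters
        if len(s)==0: continue
        xs=np.sort(s[:,0]); cuts=np.where(np.diff(xs)>.008)[0]
        b=[xs[0]-1e-6]+[ (xs[i]+xs[i+1])/2 for i in cuts]+[xs[-1]+1e-6]
        for i in range(len(b)-1):
            t=s[(s[:,0]>b[i])&(s[:,0]<=b[i+1])]
            print(n,lo,hi,len(t),"x",t[:,0].min().round(4),t[:,0].max().round(4),"y",t[:,1].min().round(4),t[:,1].max().round(4),"med",np.median(t,0).round(4))
# cork: top cam
    if n=="top":
        h=cv2.cvtColor(p,cv2.COLOR_RGB2HSV)
        print("cork px",p[268,335],"board",p[290,300],p[240,235],h[268,335],h[290,300])
        x=p.astype(float); br=cv2.GaussianBlur(x.mean(-1),(0,0),1.5)
        np.set_printoptions(linewidth=200)
        print(br[268,295:372:2].astype(int))
        im=cv2.resize(p[215:305,215:385],None,fx=4.6,fy=4.6,interpolation=cv2.INTER_CUBIC)
        cv2.imwrite("pics/c3.png",im[:,:,::-1])
E
```

```text
top 0.172 0.185 143 x -0.0976 -0.0766 y -0.0131 0.0133 med [-8.690e-02  1.000e-04  1.778e-01]
top 0.155 0.172 6 x -0.088 -0.078 y -0.0062 0.0125 med [-0.0817  0.0081  0.1604]
top 0.155 0.172 65 x -0.0486 -0.0338 y -0.0091 0.0094 med [-0.0408  0.0003  0.1644]
top 0.112 0.15 52 x -0.0983 -0.0631 y -0.0108 0.0132 med [-0.0786  0.0068  0.1218]
top 0.112 0.15 19 x -0.0549 -0.0418 y -0.0023 0.0132 med [-0.0498  0.0082  0.1299]
top 0.112 0.15 4 x -0.0327 -0.0281 y -0.0113 0.0134 med [-0.0303  0.001   0.1125]
top 0.112 0.15 1 x -0.0191 -0.0191 y 0.0107 0.0107 med [-0.0191  0.0107  0.1125]
top 0.1 0.112 150 x -0.1052 -0.0194 y -0.0136 0.0145 med [-0.0547  0.0087  0.109 ]
top 0.06 0.075 67 x -0.1596 -0.1234 y -0.0065 0.0081 med [-0.1415  0.0007  0.0621]
top 0.06 0.075 9 x -0.1144 -0.0907 y 0.0036 0.0144 med [-0.1011  0.0133  0.0669]
top 0.06 0.075 31 x -0.0822 -0.0611 y -0.0096 0.0134 med [-0.0707 -0.0003  0.0706]
top 0.06 0.075 253 x -0.0477 0.0488 y -0.0247 0.0257 med [0.0281 0.0008 0.0664]
top 0.06 0.075 226 x 0.1266 0.1628 y -0.0372 0.0381 med [ 0.1432 -0.      0.069 ]
top 0.04 0.06 14 x -
[... 1732 characters left out ...]
94 0.004 med [-0.1422 -0.0041  0.0627]
scene 0.06 0.075 515 x -0.105 0.0518 y -0.0287 0.0237 med [ 0.0143 -0.0053  0.0664]
scene 0.06 0.075 438 x 0.1286 0.1657 y -0.0413 0.0377 med [ 0.1474 -0.0114  0.0685]
scene 0.04 0.06 40 x -0.1556 -0.119 y -0.01 -0.0057 med [-0.1396 -0.007   0.0554]
scene 0.04 0.06 310 x -0.104 0.0217 y -0.0166 0.011 med [-0.0392 -0.0119  0.0517]
scene 0.04 0.06 216 x 0.0337 0.0516 y -0.0288 0.0217 med [ 0.0466 -0.0005  0.0501]
scene 0.04 0.06 332 x 0.133 0.1663 y -0.0408 0.0339 med [ 0.1524 -0.0174  0.0504]
scene 0.024 0.03 278 x -0.11 -0.0094 y -0.0278 0.009 med [-0.0536 -0.017   0.0252]
scene 0.024 0.03 271 x 0.1463 0.1689 y -0.0348 0.03 med [ 0.1619 -0.0155  0.0282]
```

View pics/c3.png

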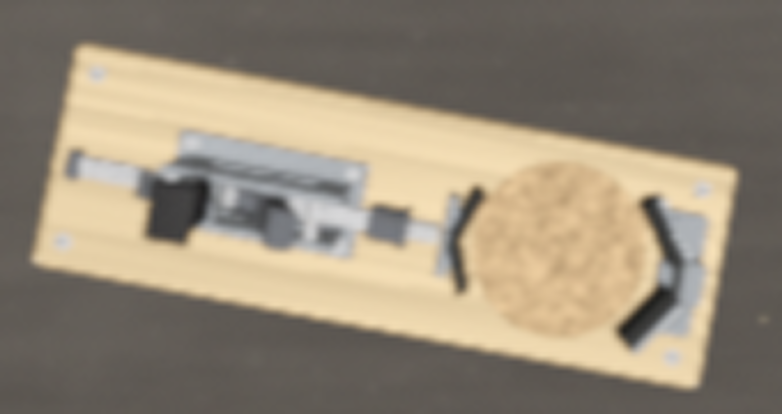

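```bash
cat >> h.py <<'E'
from scipy.spatial.transform import Rotation as Ro
def state(ctrl):
    o=ctrl.get_obs(); R=Ro.from_euler("xyz",o["eef_rot"]).as_matrix()
    print("t",round(o["time_s"],2),"tcp",o["ee_pos"].round(4),"x",R[:,0].round(3),"yawy",np.rad2deg(np.arctan2(R[1,1],R[0,1])).round(2),"F",o["force"].round(1),"w",round(o["grip_width"],4),"q",o["qpos"].round(3))
    return o,R
E
python3 - <<'E'
from h import *
from station import ctrl
state(ctrl)
a=np.load("pics/scene0.npz");p,d,K,E=a["p"],a["d"],a["K"],a["E"]
P=cloud(d,K,E).reshape(-1,3)
for n,c,z in(("plum",(.679,-.173),.088),("apr",(.668,-.03),.088),("curd",(.681,.1026),.07)):
    s=P[(np.hypot(P[:,0]-c[0],P[:,1]-c[1])<.05)]; t=s[abs(s[:,2]-z)<.004]
    print(n,(t.min(0)+t.max(0))/2,t.max(0)-t.min(0),s[:,2].max())
    for h in (.03,.05,.065,.075):
        t=s[abs(s[:,2]-h)<.004]; dv=t[:,:2]-np.array(c)
        print("  h",h,"width",np.ptp(t[:,:2]@np.array([.494,-.697])/.854))
E
```

```text
t 0.15 tcp [0.2246 0.5018 0.1843] x [-0.    -0.001 -1.   ] yawy 65.89 F [ 0.1 -0.3  0.1] w 0.094 q [ 1.083  0.3    1.521  0.     1.321 -0.067]
plum [ 0.67669601 -0.17498041  0.08779191] [0.06283758 0.06238003 0.00739313] 0.09148847726249382
  h 0.03 width 0.06224244404933588
  h 0.05 width 0.06292202318799489
  h 0.065 width 0.06312056070471339
  h 0.075 width 0.05896180368718584
apr [ 0.66380585 -0.03277005  0.08795689] [0.06307522 0.06169229 0.00767559] 0.09179468987729589
  h 0.03 width 0.06454491917508448
  h 0.05 width 0.06325845502275695
  h 0.065 width 0.06325948702494111
  h 0.075 width 0.06094903294645754
curd [0.67752465 0.10061616 0.06945099] [0.06278503 0.06422851 0.00684087] 0.07287142356638099
  h 0.03 width 0.0654672288870104
  h 0.05 width 0.06522289416255361
  h 0.065 width 0.061601587022706406
  h 0.075 width 0.060095467154779036
```

Request:
jog_arm --rows '[0,0,0.033,0,0,-6.4,0,0,0,0.033,0,0,-6.4,0,0.0227,-0.0338,0,0,0,-6.4,0,0.0227,-0.0338,0,0,0,-6.4,0,0.0227,-0.0338,0,0,0,-6.4,0,0.0227,-0.0338,0,0,0,-6.4,0,0.0227,-0.0338,0,0,0,-6.4,0,0.0227,-0.0338,0,0,0,-6.4,0]'

```text
time_s: 0.82
ee_pos: [0.3614, 0.2974, 0.2507]
eef_rot: [1.485, 1.571, 0.166]
force: [0.4, 1.5, 0.4]
grip_width: 0.0943
```

Request:
jog_arm --rows '[0.0227,-0.0338,0,0,0,-6.4,0,0.0227,-0.0338,0,0,0,-6.4,0,0.0227,-0.0338,0,0,0,-6.4,0,0.0227,-0.0338,0,0,0,-6.4,0,0.0227,-0.0338,0,0,0,0,0,0.0227,-0.0338,0,0,0,0,0,0.0227,-0.0338,0,0,0,0,0,0.0227,-0.0338,0,0,0,0,0]'

```text
time_s: 1.48
ee_pos: [0.5431, 0.0268, 0.2506]
eef_rot: [-1.538, 1.571, 2.983]
force: [-0.1, 1.6, -0.5]
grip_width: 0.0938
```

Request:
jog_arm --rows '[0.0227,-0.0338,0,0,0,0,0,0.0227,-0.0338,0,0,0,0,0,0.0227,-0.0338,0,0,0,0,0,0.0227,-0.0338,0,0,0,0,0,0.0227,-0.0338,0,0,0,0,0,0.0227,-0.0338,0,0,0,0,0,0,0,0,0,0,0,0,0,0,0,0,0,0,0]'

```text
time_s: 2.15
ee_pos: [0.6788, -0.1756, 0.2482]
eef_rot: [-1.694, 1.568, 2.826]
force: [0.0, -0.1, -0.2]
grip_width: 0.0939
```

```bash
python3 - <<'E'
from h import *
from station import ctrl
o,R=state(ctrl)
m=ctrl.camera_model("wrist");p,d=ctrl.camera("wrist");cv2.imwrite("pics/w1.png",p[:,:,::-1])
P=cloud(d,m["K"],m["extrinsics"]).reshape(-1,3)
s=P[(np.hypot(P[:,0]-.678,P[:,1]+.174)<.05)&(abs(P[:,2]-.088)<.004)]
print(len(s),(s.min(0)+s.max(0))/2,np.ptp(s,axis=0), np.median(s,0))
E
```

```text
t 2.15 tcp [ 0.6788 -0.1756  0.2482] x [-0.003  0.001 -1.   ] yawy -11.04 F [ 0.  -0.1 -0.2] w 0.0939 q [-0.305  0.637  0.893  0.     1.615 -0.113]
1939 [ 0.67907347 -0.17473582  0.08729841] [0.06237759 0.06226778 0.00559224] [ 0.67921046 -0.17398958  0.08767311]
```

View pics/w1.png

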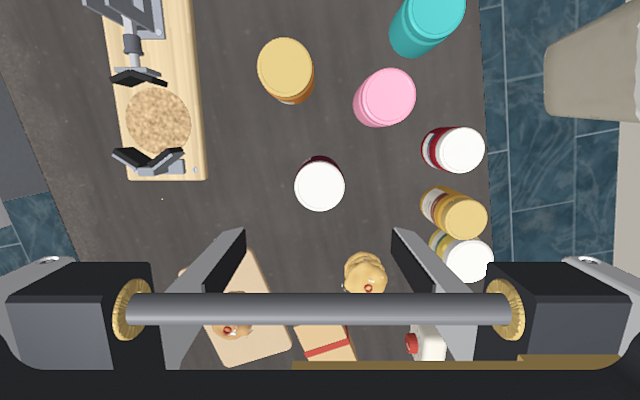

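Request:
jog_arm --rows '[0,0.001,-0.032,0,0,0,0,0,0,-0.032,0,0,0,0,0,0,-0.032,0,0,0,0,0,0,-0.032,0,0,0,0,0,0,-0.032,0,0,0,0,0,0,-0.032,0,0,0,0,0,0,0,0,0,0,0,0,0,0,0,0,0,0]'

```text
time_s: 2.87
ee_pos: [0.6781, -0.1717, 0.0592]
eef_rot: [-1.74, 1.569, 2.783]
force: [-0.2, -0.4, 1.0]
grip_width: 0.0938
```

Request:
jog_arm --rows '[0,0,0,0,0,0,1,0,0,0,0,0,0,1,0,0,0,0,0,0,1,0,0,0,0,0,0,1,0,0,0,0,0,0,1,0,0,0,0,0,0,1,0,0,0,0,0,0,1,0,0,0,0,0,0,1]' --squeeze 20

```text
time_s: 3.53
ee_pos: [0.6792, -0.1732, 0.0598]
eef_rot: [1.478, 1.569, -0.283]
force: [0.2, -0.7, 6.5]
grip_width: 0.0657
```

Request:
jog_arm --rows '[0,0,0.02,0,0,0,1,0,0,0.03,0,0,0,1,0,0,0.03,0,0,0,1,0,0,0.03,0,0,0,1,0,0,0.01,0,0,0,1,0,0,0,0,0,0,1]'

```text
time_s: 4.03
ee_pos: [0.6794, -0.1732, 0.1811]
eef_rot: [1.461, 1.567, -0.3]
force: [0.6, -0.2, -2.7]
grip_width: 0.0652
```

Request:
jog_arm --rows '[-0.026,0.0145,0,0,0,0,1,-0.026,0.0145,0,0,0,0,1,-0.026,0.0145,0,0,0,0,1,-0.026,0.0145,0,0,0,0,1,-0.026,0.0145,0,0,0,0,1,-0.026,0.0145,0,0,0,0,1,-0.026,0.0145,0,0,0,0,1,-0.026,0.0145,0,0,0,0,1]'

```text
time_s: 4.7
ee_pos: [0.4683, -0.0562, 0.1762]
eef_rot: [-1.573, 1.567, 2.949]
force: [-0.2, 0.6, -2.7]
grip_width: 0.0656
```

Request:
jog_arm --rows '[0,0,0,0,0,0,1,0,0,0,0,0,0,1,0,0,0,0,0,0,1]'

```text
time_s: 4.95
ee_pos: [0.4705, -0.057, 0.1776]
eef_rot: [-1.534, 1.569, 2.988]
force: [0.2, 0.7, -3.0]
grip_width: 0.0651
```

```bash
python3 - <<'E'
from h import *
from station import ctrl
o,R=state(ctrl)
for n in("wrist","scene"):
    m=ctrl.camera_model(n);p,d=ctrl.camera(n);cv2.imwrite(f"pics/{n}2.png",p[:,:,::-1]);np.savez(f"pics/{n}2.npz",p=p,d=d,K=m["K"],E=m["extrinsics"])
E
```

```text
t 4.95 tcp [ 0.4705 -0.057   0.1776] x [-0.001  0.    -1.   ] yawy -10.91 F [ 0.2  0.7 -3. ] w 0.0651 q [-0.198  0.137  1.736 -0.     1.269 -0.008]
```

View pics/wrist2.png

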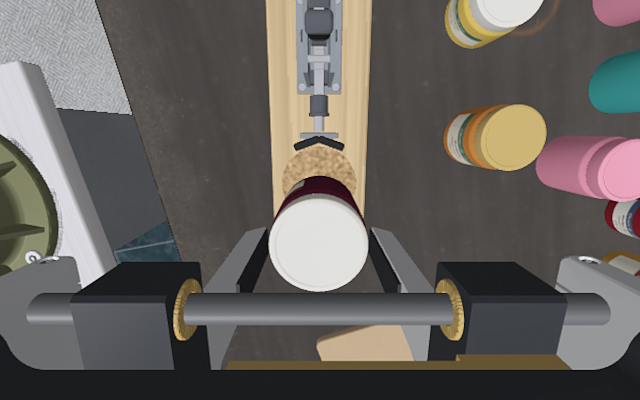

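View pics/scene2.png

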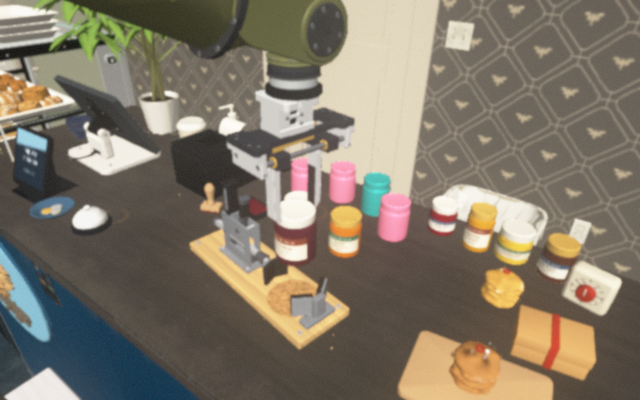

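```bash
python3 - <<'E'
from h import *
th=np.deg2rad(-100.92); R=np.array([[np.cos(th),-np.sin(th)],[np.sin(th),np.cos(th)]])
c0=np.array([.4888,.0439])
a=np.load("pics/wrist2.npz");d,K,E=a["d"],a["K"],a["E"]
P=cloud(d,K,E).reshape(-1,3);L=np.c_[(P[:,:2]-c0)@R,P[:,2]]
def b(n,k):
    t=L[k];print(n,len(t),t.min(0).round(4),t.max(0).round(4))
x,y,z=L.T
b("pad top",(abs(z-.07)<.004)&(x>.02)&(x<.07)&(abs(y)<.05))
b("fixed",(abs(z-.07)<.004)&(x>.1)&(x<.16)&(abs(y)<.06))
b("casing",(abs(z-.108)<.003)&(x<0)&(abs(y)<.05))
b("board",(abs(z-.018)<.003)&(abs(x)<.06)&(abs(y)<.08))
b("rod",(z>.055)&(z<.064)&(x<0.02)&(x>0)&(abs(y)<.03))
b("jar",(z>.2)&(z<.212)&(abs(x-.1)<.045)&(abs(y)<.04))
for xx in(-.04,-.02,0,.02,.05): 
    k=(abs(z-.018)<.003)&(abs(x-xx)<.004)&(abs(y)<.08);print(xx,y[k].min(),y[k].max())
E
```

```text
pad top 598 [ 0.0358 -0.025   0.0662] [0.053  0.0268 0.0721]Traceback (most recent call last):
  File "<stdin>", line 10, in <module>
  File "<stdin>", line 7, in b
    return umr_minimum(a, axis, None, out, keepdims, initial, where)
ValueError: zero-size array to reduction operation minimum which has no identity
```

```bash
python3 - <<'E'
from h import *
th=np.deg2rad(-100.92); R=np.array([[np.cos(th),-np.sin(th)],[np.sin(th),np.cos(th)]])
c0=np.array([.4888,.0439])
a=np.load("pics/wrist2.npz");d,K,E=a["d"],a["K"],a["E"]
P=cloud(d,K,E).reshape(-1,3);L=np.c_[(P[:,:2]-c0)@R,P[:,2]]
def b(n,k):
    t=L[k];print(n,len(t),*( (t.min(0).round(4),t.max(0).round(4)) if len(t) else ()))
x,y,z=L.T
b("casing",(abs(z-.108)<.003)&(x<0)&(abs(y)<.05))
b("board",(abs(z-.018)<.003)&(abs(x)<.06)&(abs(y)<.08))
b("jar",(z>.2)&(z<.215)&(abs(x-.1)<.045)&(abs(y)<.04))
for xx in(-.04,-.02,0,.02,.05): 
    k=(abs(z-.018)<.003)&(abs(x-xx)<.004)&(abs(y)<.08);print(xx,y[k].min(),y[k].max())
print((a["E"][:3,3]-0))
E
```

```text
casing 719 [-0.0685 -0.0127  0.105 ] [-0.0141  0.0143  0.111 ]
board 7328 [-0.06  -0.057  0.015] [0.06   0.0586 0.021 ]
jar 7821 [ 0.0728 -0.0398  0.2   ] [0.1356 0.04   0.215 ]
-0.04 -0.056935905122240345 0.0578931961974392
-0.02 -0.05682976176503401 0.057427052946999256
0 -0.056462957898007995 0.0582772375327022
0.02 -0.05596593685982422 0.057707202313242945
0.05 -0.05588673230540951 0.057824651989295865
[0.48322579 0.01087616 0.37741752]
```

Request:
jog_arm --rows '[0,0,-0.02,0,0,0,1,0,0,-0.02,0,0,0,1,0,0,-0.02,0,0,0,1,0,0,-0.02,0,0,0,1,0,0,-0.01,0,0,0,1,0,0,0,0,0,0,1,0,0,0,0,0,0,1]'

```text
time_s: 5.63
ee_pos: [0.4709, -0.0572, 0.0888]
eef_rot: [-1.576, 1.57, 2.946]
force: [0.9, 0.3, -2.4]
grip_width: 0.0653
```

```bash
python3 - <<'E'
from h import *
from station import ctrl
o,R=state(ctrl)
E
```

```text
t 5.63 tcp [ 0.4709 -0.0572  0.0888] x [-0.001  0.    -1.   ] yawy -10.92 F [ 0.9  0.3 -2.4] w 0.0653 q [-0.198  0.242  1.835 -0.     1.065 -0.007]
```

Still hanging freely (−2.4 N = its weight); 8–9 mm remain. Lower gently.

Request:
jog_arm --rows '[0,0,-0.004,0,0,0,1,0,0,-0.002,0,0,0,1,0,0,-0.001,0,0,0,1,0,0,0,0,0,0,1]'

```text
time_s: 5.97
ee_pos: [0.4708, -0.057, 0.0819]
eef_rot: [1.576, 1.57, -0.185]
force: [0.9, -0.3, -2.8]
grip_width: 0.0653
```

Request:
jog_arm --rows '[0,0,-0.001,0,0,0,1,0,0,0,0,0,0,1]'

```text
time_s: 6.13
ee_pos: [0.4707, -0.057, 0.0808]
eef_rot: [1.447, 1.571, -0.315]
force: [-0.3, -0.1, -3.0]
grip_width: 0.0653
```

Request:
jog_arm --rows '[0,0,-0.001,0,0,0,1,0,0,0,0,0,0,1]'

```text
time_s: 6.3
ee_pos: [0.4708, -0.057, 0.0798]
eef_rot: [1.625, 1.57, -0.136]
force: [-0.6, 0.5, -2.4]
grip_width: 0.0653
```

Request:
jog_arm --rows '[0,0,-0.001,0,0,0,1,0,0,0,0,0,0,1]'

```text
time_s: 6.47
ee_pos: [0.4712, -0.0571, 0.0795]
eef_rot: [1.56, 1.569, -0.201]
force: [-0.8, 0.7, 5.4]
grip_width: 0.0654
```

Request:
jog_arm --rows '[0,0,-0.001,0,0,0,1,0,0,0,0,0,0,1]'

```text
time_s: 6.63
ee_pos: [0.4717, -0.0572, 0.079]
eef_rot: [1.564, 1.568, -0.198]
force: [-0.5, 0.1, 10.4]
grip_width: 0.065
```

Contact with the cork. Back 1 mm, open slowly, rise.

Request:
jog_arm --rows '[0,0,0.001,0,0,0,1,0,0,0,0,0,0,0.25,0,0,0,0,0,0,0.2,0,0,0,0,0,0,0.1,0,0,0,0,0,0,0,0,0,0,0,0,0,0,0,0,0,0,0,0,0,0,0,0,0,0,0,0]'

```text
time_s: 7.3
ee_pos: [0.4707, -0.057, 0.0787]
eef_rot: [-1.787, 1.571, 2.735]
force: [-0.8, -0.7, -0.1]
grip_width: 0.0941
```

Request:
jog_arm --rows '[0,0,0.02,0,0,0,0,0,0,0.03,0,0,0,0,0,0,0.03,0,0,0,0,0,0,0.035,0,0,0,0,0,0,0.035,0,0,0,0,0,0,0.035,0,0,0,0,0,0,0,0,0,0,0,0,0,0,0,0,0,0]'

```text
time_s: 7.97
ee_pos: [0.4712, -0.0571, 0.2651]
eef_rot: [1.562, 1.568, -0.199]
force: [-0.6, 0.1, -1.4]
grip_width: 0.094
```

```bash
cat > look.py <<'E'
import sys
from h import *
from station import ctrl
def look(tag,cams=("wrist","scene","top")):
    o,R=state(ctrl)
    for n in cams:
        m=ctrl.camera_model(n);p,d=ctrl.camera(n);cv2.imwrite(f"pics/{n}_{tag}.png",p[:,:,::-1]);np.savez(f"pics/{n}_{tag}.npz",p=p,d=d,K=m["K"],E=m["extrinsics"])
th=np.deg2rad(-100.92); RV=np.array([[np.cos(th),-np.sin(th)],[np.sin(th),np.cos(th)]])
c0=np.array([.4888,.0439])
def local(n,tag):
    a=np.load(f"pics/{n}_{tag}.npz");P=cloud(a["d"],a["K"],a["E"]).reshape(-1,3);L=np.c_[(P[:,:2]-c0)@RV,P[:,2]];L[a["d"].ravel()==0]=9
    return L
def b(n,L,k):
    t=L[k];print(n,len(t),*( (t.min(0).round(4),t.max(0).round(4),"mid",((t.min(0)+t.max(0))/2).round(4)) if len(t) else ()))
if __name__=="__main__":
    look(sys.argv[1])
E
python3 look.py 3; python3 - <<'E'
from look import *
for n in("wrist","top","scene"):
    L=local(n,"3");x,y,z=L.T;print(n)
    b("lid",L,(abs(z-.108)<.003)&(x>.05)&(x<.15)&(abs(y)<.05))
    b("pad",L,(abs(z-.07)<.004)&(x>.02)&(x<.065)&(abs(y)<.05))
    b("fixed",L,(abs(z-.07)<.004)&(x>.1)&(x<.18)&(abs(y)<.06))
E
```

```text
t 7.97 tcp [ 0.4712 -0.0571  0.2651] x [ 0.003 -0.001 -1.   ] yawy -10.91 F [-0.6  0.1 -1.4] w 0.094 q [-0.198  0.074  1.602 -0.     1.462 -0.007]
wrist
lid 1942 [ 0.073  -0.0301  0.1052] [0.135  0.0311 0.1106] mid [0.104  0.0005 0.1079]
pad 350 [ 0.0364 -0.0252  0.0664] [0.0533 0.0264 0.0719] mid [0.0448 0.0006 0.0691]
fixed 514 [ 0.1314 -0.038   0.066 ] [0.1669 0.0389 0.0722] mid [0.1491 0.0004 0.0691]
top
lid 276 [ 0.0722 -0.0185  0.1051] [0.1344 0.0293 0.111 ] mid [0.1033 0.0054 0.108 ]
pad 117 [ 0.0346 -0.0233  0.066 ] [0.0528 0.0272 0.0731] mid [0.0437 0.0019 0.0696]
fixed 77 [ 0.1396 -0.0114  0.0661] [0.1663 0.022  0.072 ] mid [0.153  0.0053 0.069 ]
scene
lid 761 [ 0.0745 -0.0325  0.105 ] [0.1365 0.0301 0.1106] mid [ 0.1055 -0.0012  0.1078]
pad 102 [ 0.0206 -0.0269  0.0661] [0.055  0.0137 0.0718] mid [ 0.0378 -0.0066  0.0689]
fixed 462 [ 0.101  -0.0405  0.066 ] [0.1695 0.0384 0.0739] mid [ 0.1352 -0.0011  0.0699]
```

View pics/wrist_3.png

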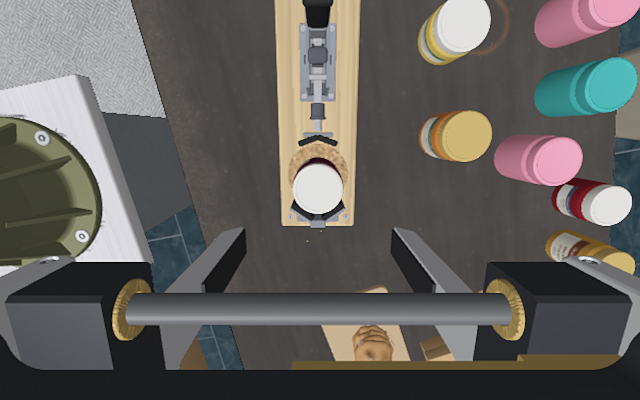

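```bash
python3 - <<'E'
from look import *
L=np.vstack([local("wrist","3"),local("wrist","3")]);x,y,z=L.T
k0=(abs(z-.0695)<.0025)
for yy in np.arange(-.03,.031,.004):
    k=k0&(abs(y-yy)<.002)
    p=x[k&(x>.02)&(x<.065)];f=x[k&(x>.11)&(x<.18)]
    print(yy.round(3), p.min().round(4) if len(p) else None,p.max().round(4) if len(p) else None, (f.min().round(4),f.max().round(4)) if len(f) else None)
E
```

```text
-0.03 None None (np.float64(0.1323), np.float64(0.147))
-0.026 0.0479 0.0493 (np.float64(0.1348), np.float64(0.1499))
-0.022 0.0467 0.0531 (np.float64(0.1376), np.float64(0.1526))
-0.018 0.0364 0.0532 (np.float64(0.1397), np.float64(0.1558))
-0.014 0.0364 0.0506 (np.float64(0.1427), np.float64(0.1588))
-0.01 0.0364 0.0493 (np.float64(0.1457), np.float64(0.1666))
-0.006 0.0364 0.048 (np.float64(0.1486), np.float64(0.1666))
-0.002 0.0364 0.0467 (np.float64(0.1575), np.float64(0.1665))
0.002 0.0364 0.0467 (np.float64(0.1569), np.float64(0.1666))
0.006 0.0364 0.048 (np.float64(0.1498), np.float64(0.1665))
0.01 0.0364 0.0494 (np.float64(0.1472), np.float64(0.165))
0.014 0.0364 0.0506 (np.float64(0.1443), np.float64(0.1587))
0.018 0.0364 0.0519 (np.float64(0.1413), np.float64(0.1573))
0.022 0.0454 0.0533 (np.float64(0.1383), np.float64(0.1545))
0.026 0.0467 0.0531 (np.float64(0.1354), np.float64(0.1514))
0.03 None None (np.float64(0.1325), np.float64(0.1488))
```

Request:
jog_arm --rows '[0.0024,0.0131,0,0,0,6.92,0,0.0024,0.0131,0,0,0,6.92,0,0.0024,0.0131,0,0,0,6.92,0,0.0024,0.0131,0,0,0,6.92,0,0.0024,0.0131,0,0,0,6.92,0,0.0024,0.0131,0,0,0,6.92,0,0.0024,0.0131,0,0,0,6.92,0,0.0024,0.0131,0,0,0,6.92,0]'

```text
time_s: 8.78
ee_pos: [0.4896, 0.0485, 0.2624]
eef_rot: [-2.332, 1.568, -3.121]
force: [-0.2, -0.3, -0.4]
grip_width: 0.0941
```

Request:
jog_arm --rows '[0.0024,0.0131,0,0,0,6.92,0,0.0024,0.0131,0,0,0,6.92,0,0.0024,0.0131,0,0,0,6.92,0,0.0024,0.0131,0,0,0,6.92,0,0.0024,0.0131,0,0,0,6.92,0,0,0,0,0,0,0,0,0,0,0,0,0,0,0]'

```text
time_s: 9.37
ee_pos: [0.5015, 0.1134, 0.2626]
eef_rot: [-2.748, 1.569, -2.942]
force: [-0.1, 0.4, -0.2]
grip_width: 0.0941
```

```bash
python3 look.py 4; python3 - <<'E'
from look import *
o=ctrl.get_obs();print("tcp local",(o["ee_pos"][:2]-c0)@RV)
for n in("wrist","top","scene"):
    L=local(n,"4");x,y,z=L.T;print(n)
    b("handle",L,(abs(z-.178)<.003)&(x<-.05)&(x>-.13)&(abs(y)<.03))
    b("trig",L,(z>.15)&(z<.168)&(x<-.02)&(x>-.06)&(abs(y)<.02))
    b("lid",L,(abs(z-.108)<.003)&(x>.05)&(x<.15)&(abs(y)<.05))
    b("pad",L,(abs(z-.07)<.004)&(x>.02)&(x<.065)&(abs(y)<.05))
    b("rear",L,(abs(z-.06)<.006)&(x<-.11)&(x>-.18)&(abs(y)<.02))
E
```

```text
t 9.37 tcp [0.5015 0.1134 0.2626] x [-0.002 -0.    -1.   ] yawy 78.9 F [-0.1  0.4 -0.2] w 0.0941 q [ 0.151  0.171  1.499 -0.     1.473 -1.226]
tcp local [-0.06993801 -0.00033853]
wrist
handle 520 [-0.0933 -0.0129  0.175 ] [-0.0731  0.0132  0.1798] mid [-0.0832  0.0002  0.1774]
trig 273 [-0.0452 -0.009   0.15  ] [-0.0301  0.0089  0.1666] mid [-0.0377 -0.      0.1583]
lid 1990 [ 0.0719 -0.0304  0.1051] [0.1342 0.0315 0.1104] mid [0.1031 0.0005 0.1078]
pad 347 [ 0.0343 -0.0256  0.066 ] [0.0529 0.0268 0.0717] mid [0.0436 0.0006 0.0689]
rear 252 [-0.1544 -0.0072  0.0544] [-0.1105  0.008   0.0654] mid [-0.1324  0.0004  0.0599]
top
handle 10 [-0.0797  0.0089  0.1758] [-0.073   0.0144  0.18  ] mid [-0.0764  0.0117  0.1779]
trig 12 [-0.044   0.0054  0.1506] [-0.0318  0.0109  0.1657] mid [-0.0379  0.0081  0.1581]
lid 639 [ 0.0722 -0.029   0.105 ] [0.1343 0.0324 0.111 ] mid [0.1032 0.0017 0.108 ]
pad 115 [ 0.0346 -0.0235  0.066 ] [0.0518 0.0273 0.0736] mid [0.0432 0.0019 0.0698]
rear 78 [-0.1552 -0.0046  0.0566] [-0.1178  0.0095  0.0655] mid [-0.1365  0.0025  0.061 ]
scene
handle 92 [-0.0908 -0.0145  0.175 ] [-0.0692  0.0116  0.1808] mid [-0.08   -0.0014  0.1779]
trig 108 [-0.0412 -0.0106  0.1501] [-0.0274  0.0082  0.1669] mid [-0.0343 -0.0012  0.1585]
lid 759 [ 0.0742 -0.0322  0.105 ] [0.1364 0.0309 0.1105] mid [ 0.1053 -0.0007  0.1078]
pad 105 [ 0.0361 -0.0276  0.066 ] [0.055  0.0138 0.0738] mid [ 0.0455 -0.0069  0.0699]
rear 79 [-0.1539 -0.0096  0.0541] [-0.1166  0.0058  0.0647] mid [-0.1352 -0.0019  0.0594]
```

View pics/wrist_4.png

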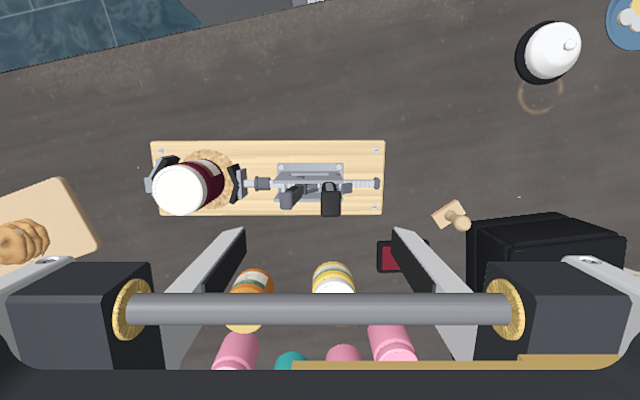

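View pics/top_4.png

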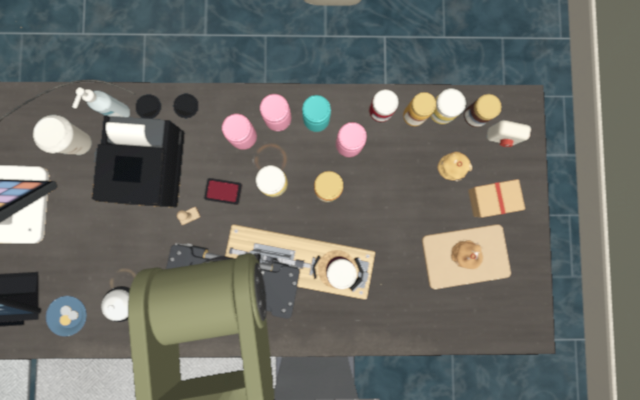

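View pics/scene_4.png

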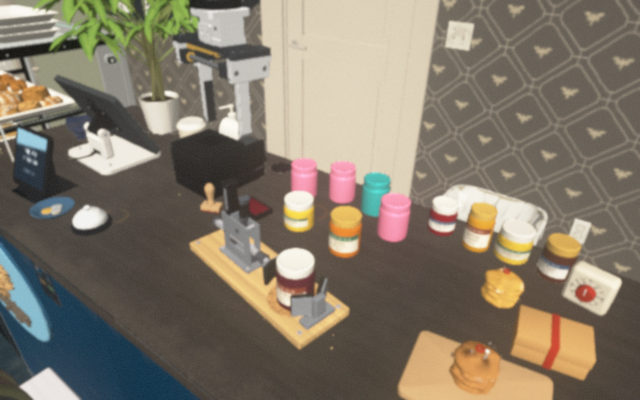

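Request:
jog_arm --rows '[0,0.001,-0.027,0,0,0,0,0,0,-0.027,0,0,0,0,0,0,-0.027,0,0,0,0,0,0,-0.027,0,0,0,0,0,0,-0.022,0,0,0,0,0,0,0,0,0,0,0,0,0,0,0,0,0,0]'

```text
time_s: 10.1
ee_pos: [0.5016, 0.1138, 0.1338]
eef_rot: [-2.757, 1.569, -2.95]
force: [-0.6, 0.1, 0.5]
grip_width: 0.0939
```

```bash
cat > meas.py <<'E'
import sys
from look import *
t=sys.argv[1]; cams=("wrist","scene","top") if len(sys.argv)<3 else tuple(sys.argv[2].split(","))
look(t,cams)
o=ctrl.get_obs();print("tcp local",((o["ee_pos"][:2]-c0)@RV).round(4))
for n in cams:
    L=local(n,t);x,y,z=L.T;print(n)
    b("handle",L,(abs(z-.178)<.003)&(x<-.05)&(x>-.13)&(abs(y)<.03))
    b("trig",L,(z>.15)&(z<.168)&(x<-.02)&(x>-.06)&(abs(y)<.012))
    b("lid",L,(abs(z-.108)<.003)&(x>.05)&(x<.16)&(abs(y)<.05))
    b("pad",L,(abs(z-.07)<.003)&(x>.02)&(x<.105)&(abs(y)<.04))
    b("rear",L,(abs(z-.06)<.006)&(x<-.108)&(x>-.18)&(abs(y)<.02))
E
python3 meas.py 5
```

```text
t 10.1 tcp [0.5016 0.1138 0.1338] x [-0.001 -0.    -1.   ] yawy 78.93 F [-0.6  0.1  0.5] w 0.0939 q [ 0.152  0.271  1.682 -0.     1.19  -1.226]
tcp local [-0.0717  0.0003]
wrist
handle 1694 [-0.1295 -0.0131  0.175 ] [-0.0724  0.0137  0.181 ] mid [-0.101   0.0003  0.178 ]
trig 1011 [-0.0451 -0.0114  0.1501] [-0.02    0.0092  0.1679] mid [-0.0325 -0.0011  0.159 ]
lid 4560 [ 0.0716 -0.0307  0.105 ] [0.1344 0.0318 0.11  ] mid [0.103  0.0006 0.1075]
pad 914 [ 0.0343 -0.0325  0.067 ] [0.1046 0.0263 0.073 ] mid [ 0.0695 -0.0031  0.07  ]
rear 574 [-0.1556 -0.0075  0.0541] [-0.1081  0.0087  0.065 ] mid [-0.1319  0.0006  0.0595]
scene
handle 131 [-0.1274 -0.015   0.175 ] [-0.0697  0.0127  0.1806] mid [-0.0985 -0.0011  0.1778]
trig 50 [-0.0412 -0.0114  0.1506] [-0.0203 -0.0027  0.167 ] mid [-0.0307 -0.007   0.1588]
lid 763 [ 0.074  -0.0323  0.1051] [0.1367 0.0304 0.1109] mid [ 0.1053 -0.0009  0.108 ]
pad 110 [ 0.035  -0.0334  0.067 ] [0.1044 0.0136 0.0726] mid [ 0.0697 -0.0099  0.0698]
rear 80 [-0.1532 -0.0096  0.0541] [-0.1152  0.0062  0.0649] mid [-0.1342 -0.0017  0.0595]
top
handle 0
trig 0
lid 628 [ 0.0729 -0.0291  0.105 ] [0.1341 0.0324 0.1108] mid [0.1035 0.0016 0.1079]
pad 111 [ 0.0346 -0.0234  0.067 ] [0.0979 0.0342 0.0726] mid [0.0663 0.0054 0.0698]
rear 2 [-0.1531  0.0091  0.0565] [-0.1516  0.0092  0.0601] mid [-0.1523  0.0092  0.0583]
```

View pics/wrist_5.png

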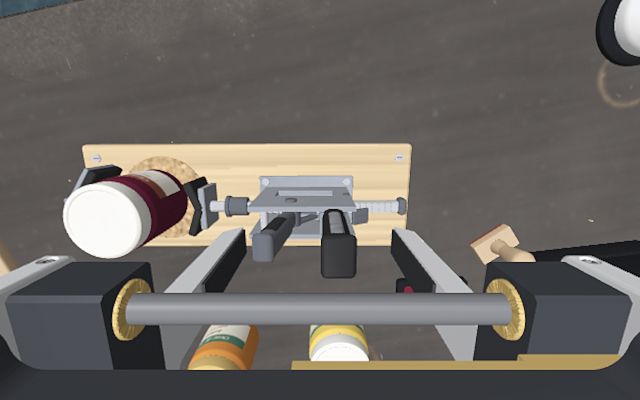

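Request:
jog_arm --rows '[0,0,-0.003,0,0,0,0.2,0,0,0,0,0,0,0.4,0,0,0,0,0,0,0.5,0,0,0,0,0,0,0.57,0,0,0,0,0,0,0.57,0,0,0,0,0,0,0.57]' --squeeze 20

```text
time_s: 10.75
ee_pos: [0.502, 0.1139, 0.1311]
eef_rot: [-0.751, 1.57, -0.943]
force: [-0.9, -5.5, 4.7]
grip_width: 0.0576
```

```bash
python3 meas.py 6 wrist
```

```text
t 10.75 tcp [0.502  0.1139 0.1311] x [ 0.    -0.001 -1.   ] yawy 79.04 F [-0.9 -5.5  4.7] w 0.0576 q [ 1.520e-01  2.740e-01  1.685e+00 -1.000e-03  1.182e+00 -1.227e+00]
tcp local [-0.0712 -0.0003]
wrist
handle 1708 [-0.112  -0.0132  0.175 ] [-0.0726  0.0137  0.181 ] mid [-0.0923  0.0002  0.178 ]
trig 877 [-0.0545 -0.011   0.15  ] [-0.0308  0.0092  0.168 ] mid [-0.0427 -0.0009  0.159 ]
lid 4668 [ 0.0717 -0.0307  0.105 ] [0.1348 0.0314 0.1102] mid [0.1032 0.0004 0.1076]
pad 944 [ 0.0201 -0.0325  0.067 ] [0.1045 0.0266 0.073 ] mid [ 0.0623 -0.003   0.07  ]
rear 549 [-0.1528 -0.0076  0.054 ] [-0.1086  0.008   0.0651] mid [-0.1307  0.0002  0.0596]
```

View pics/wrist_6.png

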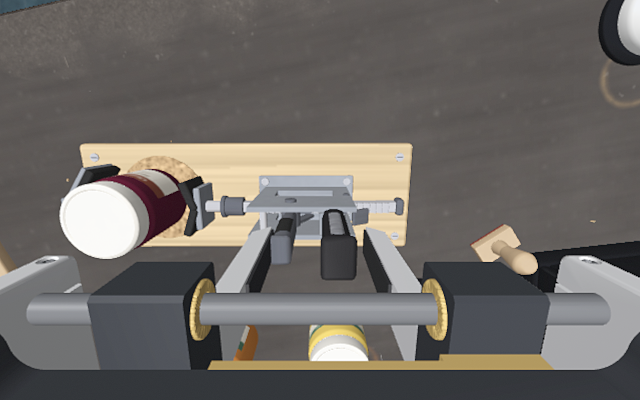

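Closing at its own pace; the rod has started moving. Keep closing.

Request:
jog_arm --rows '[0,0,0,0,0,0,0.57,0,0,0,0,0,0,0.57,0,0,0,0,0,0,0.57,0,0,0,0,0,0,0.57]'

```text
time_s: 11.13
ee_pos: [0.5023, 0.115, 0.1311]
eef_rot: [0.928, 1.569, 0.737]
force: [2.3, 5.1, 2.8]
grip_width: 0.0414
```

```bash
python3 meas.py 7 wrist
```

```text
t 11.13 tcp [0.5023 0.115  0.1311] x [ 0.001  0.001 -1.   ] yawy 79.07 F [2.3 5.1 2.8] w 0.0414 q [ 1.530e-01  2.740e-01  1.685e+00  1.000e-03  1.181e+00 -1.227e+00]
tcp local [-0.0724 -0.0002]
wrist
handle 1697 [-0.1047 -0.0132  0.175 ] [-0.05    0.0131  0.181 ] mid [-0.0773 -0.      0.178 ]
trig 652 [-0.06  -0.011  0.15 ] [-0.0396  0.0093  0.168 ] mid [-0.0498 -0.0008  0.159 ]
lid 4674 [ 0.0719 -0.0307  0.105 ] [0.1346 0.0316 0.1103] mid [0.1033 0.0004 0.1076]
pad 941 [ 0.0413 -0.0326  0.067 ] [0.1044 0.0272 0.073 ] mid [ 0.0729 -0.0027  0.07  ]
rear 487 [-0.1481 -0.0077  0.0542] [-0.1084  0.0078  0.0645] mid [-1.282e-01  1.000e-04  5.940e-02]
```

Request:
jog_arm --rows '[0,0,0,0,0,0,0.08,0,0,0,0,0,0,0.08,0,0,0,0,0,0,0.08,0,0,0,0,0,0,0.08,0,0,0,0,0,0,0.08,0,0,0,0,0,0,0.08,0,0,0,0,0,0,0.08,0,0,0,0,0,0,0.08]'

```text
time_s: 11.85
ee_pos: [0.5018, 0.1146, 0.1307]
eef_rot: [1.954, 1.57, 1.762]
force: [-0.8, -0.4, 0.5]
grip_width: 0.0859
```

```bash
python3 meas.py 8 wrist
```

```text
t 11.85 tcp [0.5018 0.1146 0.1307] x [-0.  0. -1.] yawy 79.05 F [-0.8 -0.4  0.5] w 0.0859 q [ 1.530e-01  2.740e-01  1.685e+00  1.000e-03  1.182e+00 -1.227e+00]
tcp local [-0.0719 -0.0005]
wrist
handle 1713 [-0.1266 -0.0131  0.175 ] [-0.0726  0.0133  0.181 ] mid [-9.96e-02  1.00e-04  1.78e-01]
trig 1083 [-0.0449 -0.0112  0.15  ] [-0.02    0.0093  0.168 ] mid [-0.0325 -0.001   0.159 ]
lid 4682 [ 0.0715 -0.0304  0.105 ] [0.1348 0.032  0.1106] mid [0.1031 0.0008 0.1078]
pad 950 [ 0.0416 -0.0326  0.067 ] [0.1046 0.0285 0.073 ] mid [ 0.0731 -0.002   0.07  ]
rear 479 [-0.1476 -0.0075  0.0542] [-0.108   0.0078  0.065 ] mid [-0.1278  0.0002  0.0596]
```

View pics/wrist_8.png

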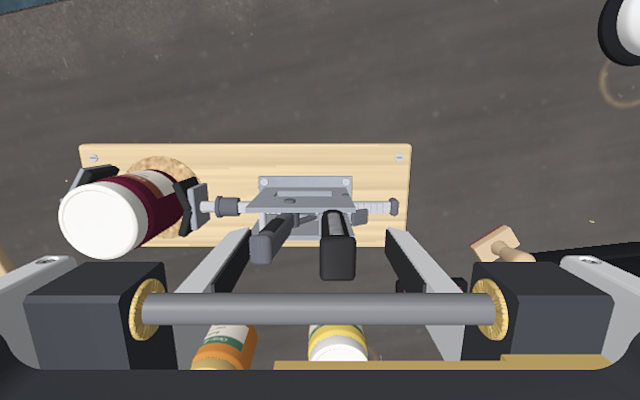

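Request:
jog_arm --rows '[0,0,0,0,0,0,0.57,0,0,0,0,0,0,0.57,0,0,0,0,0,0,0.57,0,0,0,0,0,0,0.57,0,0,0,0,0,0,0.57,0,0,0,0,0,0,0.57,0,0,0,0,0,0,0.57,0,0,0,0,0,0,0.57]'

```text
time_s: 12.57
ee_pos: [0.5022, 0.115, 0.131]
eef_rot: [1.112, 1.569, 0.921]
force: [-0.4, 3.5, 2.9]
grip_width: 0.0415
```

```bash
python3 meas.py 9 wrist
```

```text
t 12.57 tcp [0.5022 0.115  0.131 ] x [ 0.001  0.002 -1.   ] yawy 79.05 F [-0.4  3.5  2.9] w 0.0415 q [ 1.530e-01  2.740e-01  1.685e+00  1.000e-03  1.181e+00 -1.227e+00]
tcp local [-0.0724 -0.0003]
wrist
handle 1736 [-0.1047 -0.0132  0.175 ] [-0.05    0.0138  0.181 ] mid [-0.0774  0.0003  0.178 ]
trig 654 [-0.06   -0.0111  0.1501] [-0.04    0.0098  0.168 ] mid [-0.05   -0.0006  0.159 ]
lid 4687 [ 0.0716 -0.0306  0.105 ] [0.1352 0.0314 0.1103] mid [0.1034 0.0004 0.1077]
pad 948 [ 0.0476 -0.0326  0.067 ] [0.1041 0.0264 0.073 ] mid [ 0.0759 -0.0031  0.07  ]
rear 410 [-0.1418 -0.0074  0.054 ] [-0.108   0.0081  0.0645] mid [-0.1249  0.0004  0.0593]
```

Request:
jog_arm --rows '[0,0,0,0,0,0,0.08,0,0,0,0,0,0,0.08,0,0,0,0,0,0,0.08,0,0,0,0,0,0,0.08,0,0,0,0,0,0,0.08,0,0,0,0,0,0,0.08,0,0,0,0,0,0,0.08,0,0,0,0,0,0,0.08]'

```text
time_s: 13.28
ee_pos: [0.5019, 0.1145, 0.1308]
eef_rot: [1.752, 1.57, 1.561]
force: [-0.6, -0.4, -0.4]
grip_width: 0.0864
```

```bash
python3 meas.py 10 wrist
```

```text
t 13.28 tcp [0.5019 0.1145 0.1308] x [ 0.  0. -1.] yawy 79.05 F [-0.6 -0.4 -0.4] w 0.0864 q [ 0.153  0.274  1.685  0.     1.182 -1.227]
tcp local [-0.0719 -0.0006]
wrist
handle 1727 [-0.1272 -0.013   0.175 ] [-0.0726  0.0135  0.1809] mid [-0.0999  0.0003  0.178 ]
trig 1080 [-0.0452 -0.0113  0.15  ] [-0.0203  0.0097  0.1679] mid [-0.0328 -0.0008  0.159 ]
lid 4681 [ 0.0716 -0.0308  0.105 ] [0.1346 0.0318 0.1102] mid [0.1031 0.0005 0.1076]
pad 946 [ 0.0475 -0.0327  0.067 ] [0.1046 0.0283 0.073 ] mid [ 0.0761 -0.0022  0.07  ]
rear 405 [-0.1421 -0.0074  0.0542] [-0.1081  0.0076  0.0645] mid [-1.251e-01  1.000e-04  5.930e-02]
```

Request:
jog_arm --rows '[0,0,0,0,0,0,0.57,0,0,0,0,0,0,0.57,0,0,0,0,0,0,0.57,0,0,0,0,0,0,0.57,0,0,0,0,0,0,0.57,0,0,0,0,0,0,0.57,0,0,0,0,0,0,0.57,0,0,0,0,0,0,0.57]'

```text
time_s: 14.0
ee_pos: [0.5022, 0.1151, 0.131]
eef_rot: [1.106, 1.569, 0.915]
force: [1.6, 4.2, 2.5]
grip_width: 0.0413
```

Request:
jog_arm --rows '[0,0,0,0,0,0,0.08,0,0,0,0,0,0,0.08,0,0,0,0,0,0,0.08,0,0,0,0,0,0,0.08,0,0,0,0,0,0,0.08,0,0,0,0,0,0,0.08,0,0,0,0,0,0,0.08,0,0,0,0,0,0,0.08]'

```text
time_s: 14.67
ee_pos: [0.5018, 0.1146, 0.1307]
eef_rot: [1.898, 1.57, 1.707]
force: [0.4, -1.5, 0.1]
grip_width: 0.086
```

```bash
python3 meas.py 11 wrist
```

```text
t 14.67 tcp [0.5018 0.1146 0.1307] x [-0.  0. -1.] yawy 79.05 F [ 0.4 -1.5  0.1] w 0.086 q [ 1.530e-01  2.740e-01  1.685e+00  1.000e-03  1.182e+00 -1.227e+00]
tcp local [-0.0719 -0.0005]
wrist
handle 1723 [-0.1266 -0.013   0.175 ] [-0.0726  0.0132  0.1809] mid [-9.96e-02  1.00e-04  1.78e-01]
trig 1075 [-0.0451 -0.0113  0.15  ] [-0.0201  0.0096  0.168 ] mid [-0.0326 -0.0008  0.159 ]
lid 4685 [ 0.0718 -0.0307  0.105 ] [0.1345 0.032  0.1107] mid [0.1032 0.0006 0.1078]
pad 940 [ 0.0538 -0.0326  0.067 ] [0.1048 0.0287 0.073 ] mid [ 0.0793 -0.0019  0.07  ]
rear 331 [-0.1365 -0.0077  0.0541] [-0.1081  0.0077  0.0646] mid [-0.1223 -0.      0.0593]
```

Request:
jog_arm --rows '[0,0,0,0,0,0,0.57,0,0,0,0,0,0,0.57,0,0,0,0,0,0,0.57,0,0,0,0,0,0,0.57,0,0,0,0,0,0,0.57,0,0,0,0,0,0,0.57,0,0,0,0,0,0,0.57,0,0,0,0,0,0,0.57]'

```text
time_s: 15.38
ee_pos: [0.5022, 0.1151, 0.131]
eef_rot: [1.106, 1.569, 0.915]
force: [1.8, 4.3, 2.9]
grip_width: 0.042
```

```bash
python3 meas.py 12 wrist,scene
```

```text
t 15.38 tcp [0.5022 0.1151 0.131 ] x [ 0.001  0.002 -1.   ] yawy 79.05 F [1.8 4.3 2.9] w 0.042 q [ 1.530e-01  2.740e-01  1.685e+00  1.000e-03  1.181e+00 -1.227e+00]
tcp local [-0.0724 -0.0003]
wrist
handle 1735 [-0.1046 -0.0133  0.175 ] [-0.05    0.0137  0.1809] mid [-0.0773  0.0002  0.178 ]
trig 657 [-0.06   -0.011   0.1501] [-0.0396  0.0095  0.168 ] mid [-0.0498 -0.0008  0.159 ]
lid 4687 [ 0.0736 -0.0308  0.105 ] [0.1365 0.0312 0.1101] mid [0.1051 0.0002 0.1075]
pad 935 [ 0.059  -0.0326  0.067 ] [0.105  0.0283 0.073 ] mid [ 0.082  -0.0021  0.07  ]
rear 262 [-0.1303 -0.0073  0.0541] [-0.108   0.0082  0.065 ] mid [-0.1192  0.0005  0.0596]
scene
handle 102 [-0.1026 -0.0147  0.175 ] [-0.0691  0.0099  0.181 ] mid [-0.0858 -0.0024  0.178 ]
trig 77 [-0.06   -0.012   0.1503] [-0.036   0.0063  0.1679] mid [-0.048  -0.0028  0.1591]
lid 756 [ 0.075  -0.0333  0.1051] [0.1378 0.0305 0.111 ] mid [ 0.1064 -0.0014  0.108 ]
pad 51 [ 0.042  -0.0333  0.0671] [ 0.1029 -0.0042  0.0728] mid [ 0.0725 -0.0187  0.07  ]
rear 22 [-0.1288 -0.0084  0.054 ] [-0.1156  0.0009  0.0645] mid [-0.1222 -0.0037  0.0593]
```

View pics/wrist_12.png

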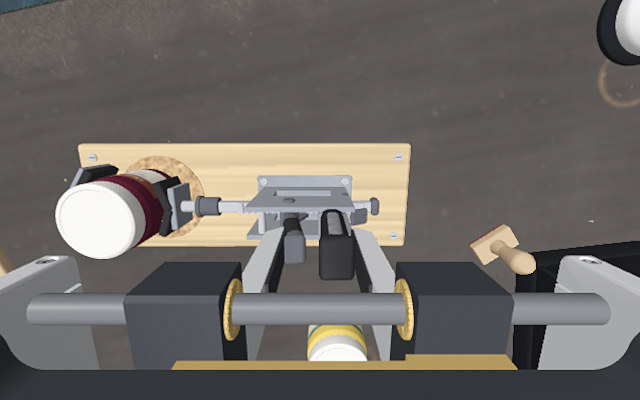

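Request:
jog_arm --rows '[0,0,0,0,0,0,0.08,0,0,0,0,0,0,0.08,0,0,0,0,0,0,0.08,0,0,0,0,0,0,0.08,0,0,0,0,0,0,0.08,0,0,0,0,0,0,0.08,0,0,0,0,0,0,0.08,0,0,0,0,0,0,0.08]'

```text
time_s: 16.15
ee_pos: [0.5019, 0.1146, 0.1308]
eef_rot: [1.741, 1.57, 1.55]
force: [0.3, -0.1, 0.3]
grip_width: 0.0861
```

Request:
jog_arm --rows '[0,0,0,0,0,0,0.57,0,0,0,0,0,0,0.57,0,0,0,0,0,0,0.57,0,0,0,0,0,0,0.57,0,0,0,0,0,0,0.57,0,0,0,0,0,0,0.57,0,0,0,0,0,0,0.57,0,0,0,0,0,0,0.57]'

```text
time_s: 16.82
ee_pos: [0.5023, 0.115, 0.1311]
eef_rot: [1.064, 1.569, 0.873]
force: [0.8, 3.5, 2.7]
grip_width: 0.0414
```

```bash
python3 meas.py 13 wrist
```

```text
t 16.82 tcp [0.5023 0.115  0.1311] x [ 0.001  0.002 -1.   ] yawy 79.05 F [0.8 3.5 2.7] w 0.0414 q [ 1.530e-01  2.740e-01  1.685e+00  1.000e-03  1.181e+00 -1.227e+00]
tcp local [-0.0724 -0.0003]
wrist
handle 1715 [-0.1048 -0.0133  0.175 ] [-0.0501  0.0131  0.1809] mid [-7.75e-02 -1.00e-04  1.78e-01]
trig 650 [-0.06   -0.0111  0.15  ] [-0.0396  0.0096  0.168 ] mid [-0.0498 -0.0007  0.159 ]
lid 4696 [ 0.0796 -0.0308  0.105 ] [0.1426 0.0311 0.11  ] mid [1.111e-01 1.000e-04 1.075e-01]
pad 927 [ 0.0652 -0.0321  0.067 ] [0.105  0.0284 0.073 ] mid [ 0.0851 -0.0019  0.07  ]
rear 177 [-0.1236 -0.0074  0.0544] [-0.108   0.008   0.0643] mid [-0.1158  0.0003  0.0593]
```

View pics/wrist_13.png

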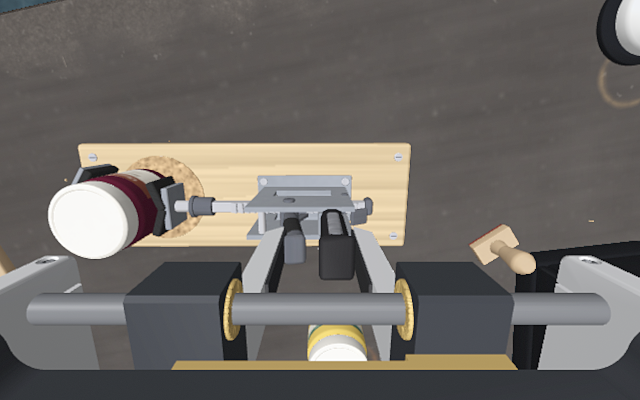

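Request:
jog_arm --rows '[0,0,0,0,0,0,0.08,0,0,0,0,0,0,0.08,0,0,0,0,0,0,0.08,0,0,0,0,0,0,0.08,0,0,0,0,0,0,0.08,0,0,0,0,0,0,0.08,0,0,0,0,0,0,0.08,0,0,0,0,0,0,0.08]'

```text
time_s: 17.53
ee_pos: [0.5019, 0.1146, 0.1307]
eef_rot: [1.824, 1.57, 1.632]
force: [0.1, -1.1, 1.1]
grip_width: 0.0862
```

Request:
jog_arm --rows '[0,0,0,0,0,0,0.57,0,0,0,0,0,0,0.57,0,0,0,0,0,0,0.57,0,0,0,0,0,0,0.57,0,0,0,0,0,0,0.57,0,0,0,0,0,0,0.57,0,0,0,0,0,0,0.57,0,0,0,0,0,0,0.57]'

```text
time_s: 18.2
ee_pos: [0.5023, 0.1151, 0.1311]
eef_rot: [1.054, 1.569, 0.863]
force: [0.9, 4.3, 3.2]
grip_width: 0.0416
```

```bash
python3 meas.py 14 wrist,scene
```

```text
t 18.2 tcp [0.5023 0.1151 0.1311] x [ 0.001  0.002 -1.   ] yawy 79.05 F [0.9 4.3 3.2] w 0.0416 q [ 1.530e-01  2.740e-01  1.685e+00  1.000e-03  1.181e+00 -1.227e+00]
tcp local [-0.0724 -0.0003]
wrist
handle 1703 [-0.1047 -0.0133  0.175 ] [-0.05    0.0131  0.1809] mid [-7.74e-02 -1.00e-04  1.78e-01]
trig 650 [-0.06   -0.011   0.1504] [-0.0397  0.0095  0.168 ] mid [-0.0498 -0.0007  0.1592]
lid 4700 [ 0.0812 -0.0308  0.105 ] [0.144  0.0314 0.1103] mid [0.1126 0.0003 0.1077]
pad 950 [ 0.067  -0.0321  0.067 ] [0.1049 0.0287 0.0729] mid [ 0.0859 -0.0017  0.07  ]
rear 100 [-0.1177 -0.0075  0.0546] [-0.1082  0.0015  0.0639] mid [-0.113  -0.003   0.0593]
scene
handle 103 [-0.1027 -0.0144  0.175 ] [-0.051   0.0094  0.1809] mid [-0.0768 -0.0025  0.178 ]
trig 71 [-0.0596 -0.0119  0.15  ] [-0.0362  0.006   0.1675] mid [-0.0479 -0.003   0.1588]
lid 774 [ 0.0832 -0.033   0.105 ] [0.146  0.0301 0.1108] mid [ 0.1146 -0.0014  0.1079]
pad 47 [ 0.057  -0.0314  0.0671] [ 1.022e-01 -1.000e-04  7.190e-02] mid [ 0.0796 -0.0158  0.0695]
rear 7 [-0.1167 -0.0086  0.0559] [-0.1112 -0.0067  0.062 ] mid [-0.1139 -0.0077  0.0589]
```

View pics/wrist_14.png

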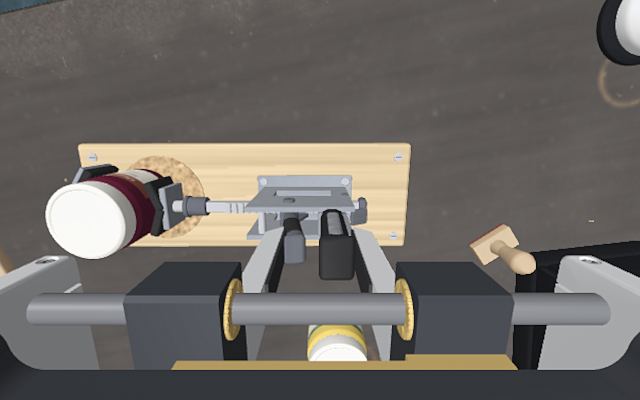

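View pics/scene_14.png

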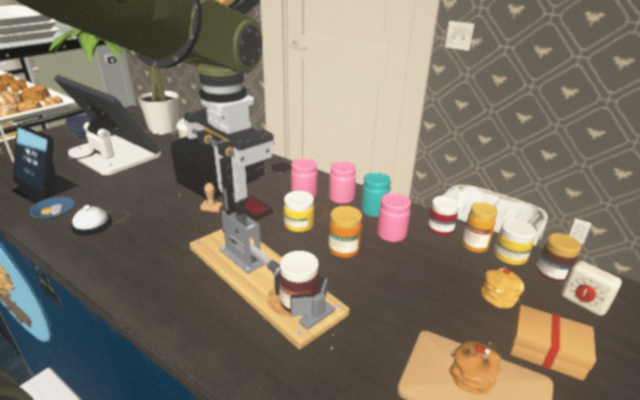

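Request:
jog_arm --rows '[0,0,0,0,0,0,0.57,0,0,0,0,0,0,0.57,0,0,0,0,0,0,0.57,0,0,0,0,0,0,0.57,0,0,0,0,0,0,0.57,0,0,0,0,0,0,0.57,0,0,0,0,0,0,0.57,0,0,0,0,0,0,0.57]'

```text
time_s: 18.97
ee_pos: [0.5022, 0.115, 0.1311]
eef_rot: [0.907, 1.569, 0.716]
force: [1.2, 5.0, 2.9]
grip_width: 0.0414
```

```bash
python3 meas.py 15 wrist; python3 - <<'E'
from look import *
t=np.load("pics/top_5.npz");a=np.load("pics/top0.npz")
for c,z in(((.668,-.03),.088),((.681,.1026),.07)):
    for q in(a,):pass
    a2=np.load("pics/scene_14.npz");a1=np.load("pics/scene0.npz")
    for q in(a1,a2):
        P=cloud(q["d"],q["K"],q["E"]).reshape(-1,3);s=P[(np.hypot(P[:,0]-c[0],P[:,1]-c[1])<.05)&(abs(P[:,2]-z)<.004)];print(((s.min(0)+s.max(0))/2).round(4))
from station import ctrl
ctrl.hand_in()
E
```

```text
t 18.97 tcp [0.5022 0.115  0.1311] x [ 0.001  0.001 -1.   ] yawy 79.07 F [1.2 5.  2.9] w 0.0414 q [ 1.540e-01  2.740e-01  1.685e+00  1.000e-03  1.181e+00 -1.227e+00]
tcp local [-0.0724 -0.0002]
wrist
handle 1717 [-0.1048 -0.0134  0.175 ] [-0.05   0.013  0.181] mid [-0.0774 -0.0002  0.178 ]
trig 657 [-0.06  -0.011  0.15 ] [-0.0396  0.0093  0.168 ] mid [-0.0498 -0.0008  0.159 ]
lid 4685 [ 0.0813 -0.0308  0.105 ] [0.1448 0.0318 0.1099] mid [0.113  0.0005 0.1074]
pad 941 [ 0.0514 -0.0319  0.067 ] [0.1047 0.0288 0.073 ] mid [ 0.0781 -0.0016  0.07  ]
rear 104 [-0.1189 -0.0075  0.0541] [-0.1082  0.0015  0.0646] mid [-0.1136 -0.003   0.0593]
[ 0.6638 -0.0328  0.088 ]
[ 0.6633 -0.0317  0.0877]
[0.6775 0.1006 0.0695]
[0.6781 0.1001 0.0697]
the job is handed in; nothing more can be done
```

I stood the plum jar on the cork disc, let go of it, and pumped the trigger six times. The trigger sprang right back after each of the first five squeezes. I handed the job in at about 19 s, still holding the sixth.

Last checks:
- **Jar:** upright, with its lid top at 108 mm. Its axis is at x ≈ 113–114 mm in the clamp's frame and within 1 mm of the middle line, so it is home in the fixed jaw.
- **Jaw spring:** about 5 mm squeezed, or about 6.5 N. I worked this out from camera measurements: the rod had moved on about 38 mm in all and the jaw about 33 mm. The force itself was not measured. I stopped there because a seventh full squeeze would have taken the spring to about 11 mm, close to the 12 mm limit.
- **Trigger:** fully squeezed at 20 N grip. The finger opening was steady at 41.4 mm, against 42 mm given for fully squeezed.
- **Other jars:** the orange and yellow jars are within about 1 mm of where they started.

**Disagreements:** the cameras differed by 2–3 mm in places. In the last picture the rod's end read about 1 mm further back than before, and the jaw reading was unusable because stray points got into the measurement. I kept the values from the picture just before it; jar and grip had not changed.

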